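Clamp the chocolate mould in its fixture

ROBOT

A 6-joint arm with a two-finger parallel gripper is mounted at the origin on the work surface. World frame = base frame: x ahead of the robot, y to its left, z up, the work surface at z = 0. Lengths are in m, angles in rad, forces in N, time in s.
With the tool pointing down it reaches from about 0.35 to 0.875 m from the base axis. Payload 4.2 kg.
Tool frame: the origin (TCP) lies on the mounting face of the last link; the fingertips stand 173 mm ahead of it and the grasp point (between the pads) lies 155 mm ahead of it; z points along the fingers, y is the direction in which the jaws open and shut (so a half turn about z gives the same grasp; the last joint's range is limited). The gripper opens to 85 mm and grips with 20 to 120 N. Pads are 22 mm wide; open, the fingers measure 114 mm over their backs; the gripper's body (76 mm by 85 mm) begins 54 mm behind the grasp point. The pads swing forward as they close: fully open they stand 13 mm farther back than shut.
Start: joints at [0.259, 0.385, 0.008, 0, -1.194, -0.259], TCP at [0.625, 0, 0.405] pointing down, gripper open.
Joint ranges: [-3.14, 3.14], [-1.21, 2.06], [-1.07, 1.41], [-3.16, 2.05], [-2.99, -0.16], [-3.1, 3.1]. Speed limits (rad/s): [2.79, 2.79, 3.14, 3.14, 3.14, 3.14].

INTERFACE

Orientations are given as a unit quaternion [x, y, z, w].
In Python, from bench import env, solve_ik, sensors, vision gives the robot as it stands. Calls block until the motion is done:
- env.goto(position, orientation): joint-space move of the TCP to a pose.
- env.move_l(position, vel=0.15, rotation=None, until_force=None): straight line of the TCP; rotation=None keeps the orientation; vel is the mean speed in m/s. With until_force (N) it stops when the force on the tool has changed by that much, and returns True; else False.
- env.move_joints(angles): joint-space move.
- env.command_gripper(opening): finger opening in m; the grip force is fixed at half the most; returns when the fingers have stopped.
- env.wait(seconds).
- solve_ik(position, orientation): joint angles nearest the present ones, or None.
- sensors.get_state(): the state.
- vision.grab_frame(name): name is "scene" or "side" or "wrist"; returns a dict with "img" (480x640x3 uint8, red, green, blue), "range_z" (480x640 float32, m along the optical axis (not along the pixel's ray), 0 where there is no reading), "camera_matrix" (3x3 intrinsics, pixels), "distortion" ([k1, k2, p1, p2, k3] as OpenCV has them; the pictures are not rectified), "R" (3x3) and "t" (3): a world point X has camera coordinates R X + t. Camera axes: x right, y down, z forward; pixel columns grow to the right and rows downward; lengths in m; the calibration is good to about 2 mm. A picture is of the moment at which its call begins.
A pose or a line that the arm cannot do raises env.IKError and nothing moves.
- env.close_job(): hands the job in, once; it reports no verdict.
The state is a dict: "time_s": time; "joints": joint angles; "dq": joint speeds; "effort": joint torques, N m; "position": TCP position; "tcp_rot": TCP orientation; "wrist_force": force on the tool from outside, world axes, zero at the start; "ft_torque": the same for the moment, N m; "gripper_width": finger opening in m.
Only numpy, scipy, OpenCV 4.12 (cv2) and the standard library are available. Lean on these libraries where they do the work, as an engineer would, in place of code of your own. Each camera call takes 0.05 s, during which the arm holds its last target.

TASK

Push the blue and white chocolate mould along its channel until it is fully home against the end stop, and only then flip both red clamp levers inward past their centre so that they snap over and the rubber feet hold the mould down. Do it all by pushing with the fingertips or the outside of the fingers: do not lift the mould, and leave the pots, bottles, bowl and other things around it where they stand.

Things in the scene. Friction and masses are not known exactly. Their poses are not given: they have to be found in the camera images.
- fixture: white board 250 x 220 x 12 mm fixed to the table; origin: centre of its underside; x points from its open front (robot side) to the end stop, y left, z up. Two aluminium guide rails along x, inner faces at y = +-47.5 mm, outer +-55.5 mm, tops 24 mm above the table, run from x = -120 to +70 mm. A clamp stands outside each rail
- end_stop (a point): middle of the upper edge of the end stop's near face: an aluminium bar across the channel, 111 mm wide, 12 mm thick, top 40 mm above the table; this face is at fixture x = +70 mm, y = 0. Same axes as the fixture
- mould: closed two-part chocolate mould, a block 110 mm long (its x, along the channel), 90 mm wide, 35 mm tall, lower half white, upper half blue, three brown 6 mm bumps on top; 0.25 to 0.5 kg, loose on the board between the rails with 2.5 mm play each side, at first 25 to 45 mm short of the stop. Origin: centre of its underside, on the board (12 mm above the table); home, it is at fixture x = +15 mm
- clamp_left (a joint): angle (rad) of the left clamp's lever. 0 = open: it leans outward (fixture +y) 0.50 from vertical. Grows as it swings inward over the mould; 0.50 = vertical, dead centre; about 0.95 = clamped, leaning inward 0.45, foot pressing on the mould. A spring drives it away from dead centre both ways: 4 to 5 N inward at the tip starts it from open, less near the centre, past which it snaps over by itself
- clamp_right (a joint): the same for the right clamp: at 0 its lever leans outward to fixture -y; the value grows as it swings inward, to fixture +y
- clamp_left_hinge (a point): middle of the left lever's hinge axis, which runs along fixture x: at fixture x = +35 mm, y = +72 mm, 62 mm above the table. The steel bracket round it is 46 mm long (along x), 26 mm wide, its top 69 mm above the table
- clamp_right_hinge (a point): the same on the right clamp, at fixture x = +35 mm, y = -72 mm
- clamp_left_tip (a point): centre of the round end of the left clamp's lever, a straight bar with a red grip 20 mm thick, 90 mm from the hinge axis; the lever ends 10 mm beyond this point. Open: 141 mm above the table, 115 mm from the fixture's middle line. Upright: 152 mm and 72 mm. Clamped: about 143 mm and 33 mm
- clamp_right_tip (a point): the same point on the right clamp's lever
- foot_left (a point): black rubber foot of the left clamp, 14 mm wide, 15 mm long, on a short steel arm that turns with the lever: open, it stands up clear of the mould (88 mm above the table or more); clamped, it presses down on the mould's top with some 8 N, 30 mm from its middle line. This point: middle of its pressing face
- foot_right (a point): black rubber foot of the right clamp, 14 mm wide, 15 mm long, on a short steel arm that turns with the lever: open, it stands up clear of the mould (88 mm above the table or more); clamped, it presses down on the mould's top with some 8 N, 30 mm from its middle line. This point: middle of its pressing face
- nozzle: steel piping nozzle, an upright cone 28 mm wide and 42 mm tall, standing on the fixture board behind the end stop. To be left alone. Origin: centre of its underside
- gel_pot: small red colour pot with black cap, 32 mm wide, 36 mm tall, standing on the fixture board behind the end stop. To be left alone. Origin: centre of its underside
- colour_a: orange colour bottle with white cap, 40 mm wide, 75 mm tall, on the table beside the front part of the fixture. To be left alone. Origin: centre of its underside
- colour_b: green colour bottle with white cap, 40 mm wide, 75 mm tall, on the table beside the front part of the fixture. To be left alone. Origin: centre of its underside
- bowl: mint-green mixing bowl, 170 mm wide, 80 mm tall, off to the robot's left. To be left alone. Origin: centre of its underside
- spatula: spatula lying flat on the table, off to the robot's right. To be left alone. Origin: its centre, near the table
- paint_cup: orange plastic cup, 70 mm wide, 80 mm tall, off to the robot's right. To be left alone. Origin: centre of its underside
Mind the look-alikes: they are no part of the job. Of the things that look like the mould, the middle-sized one is meant.

How it is judged:
By the outcome, as a careful person would: the job done as asked, in the order asked, and still so for the second after the job is handed in, with the robot touching nothing.
It also fails if it takes over 48 s, if anything falls off the work surface, if the arm or the gripper's body presses on something with over 40 N, if the wrist force passes 120 N, or if a joint passes its speed limit or range.

## Working session

There is one attempt and no reset: what is moved stays moved. The work goes in short steps, each a Python script; the robot and the scene stay as the last script left them, time stands still between calls to the robot, and variables do not carry over. Pictures are saved under pics/ and viewed, and the job is handed in when it is done.

```bash
mkdir -p pics; ls; python3 - <<'E'
from bench import env, sensors, vision
import cv2, numpy as np, pickle
s=sensors.get_state(); print(s)
d={}
for n in ["scene","side","wrist"]:
    f=vision.grab_frame(n); d[n]=f
    cv2.imwrite(f"pics/{n}0.png",f["img"][:,:,::-1]); print(n,f["camera_matrix"].tolist(),f["distortion"],f["R"].tolist(),f["t"], (f["range_z"]>0).mean())
pickle.dump(d,open("f0.pkl","wb"))
E
```

```text
pics
{'time_s': 0.0, 'joints': array([ 2.58614692e-01,  3.85548589e-01,  6.59154182e-03, -5.03163795e-04,
       -1.19398694e+00, -2.58610883e-01]), 'dq': array([-2.11505784e-04, -2.29764533e-05,  1.66485083e-04,  2.16242622e-04,
       -1.18553350e-03,  5.58355875e-04]), 'effort': array([-9.55001960e-04, -3.92286408e+01,  1.88399577e+01,  4.18616563e+00,
       -4.72148502e-03,  8.27910434e-07]), 'position': array([6.24783679e-01, 4.27486190e-05, 4.03611937e-01]), 'tcp_rot': array([-0.70704206,  0.70717064,  0.00074201, -0.00081069]), 'wrist_force': array([ 1.16515105,  0.29325378, -0.2515891 ]), 'ft_torque': array([-0.02295636,  0.0252547 , -0.01556767]), 'gripper_width': 0.08528078276926818}
scene [[471.1628048255867, 0.0, 321.9297138917162], [0.0, 471.1628048255867, 238.03617835801757], [0.0, 0.0, 1.0]] [0.03912469 0.         0.         0.         0.        ] [[0.3737835128073423, 0.9273197097707715, 0.019079869602676006], [0.7149260257557896, -0.27494467990900057, -0.6428733939795372], [-0.5909032604838421, 0.25393617083902986, -0.7657347829955063]] [-0.22725233 -0.33824594  1.4
[... 185 characters left out ...]
       0.        ] [[0.7123297681867041, -0.7016115629459441, -0.01809740577062205], [-0.4493000794046617, -0.4360512754431969, -0.7797363168605946], [0.5391806190897829, 0.5635605556858206, -0.6258464348968105]] [-0.37884934  0.34541833  1.02974406] 0.996083984375
wrist [[430.68114500969284, 0.0, 314.65982241801527], [0.0, 430.68114500969284, 236.38671543904505], [0.0, 0.0, 1.0]] [-0.08811859  0.          0.          0.          0.        ] [[-0.9999966924269297, -0.0005450564773936737, 0.002513572883134692], [0.0001640883539250265, 0.9617760116150152, 0.2738373176850225], [-0.0025667509062012746, 0.2738368243961214, -0.9617727410331585]] [ 0.62318333 -0.03621273  0.3782484 ] 0.996337890625
```

View pics/scene0.png

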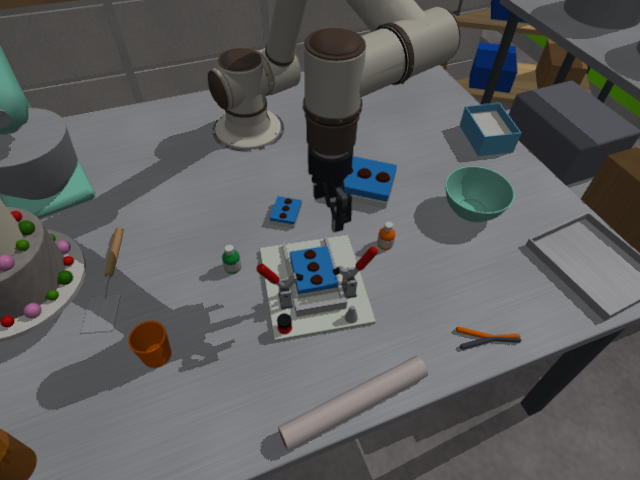

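View pics/side0.png

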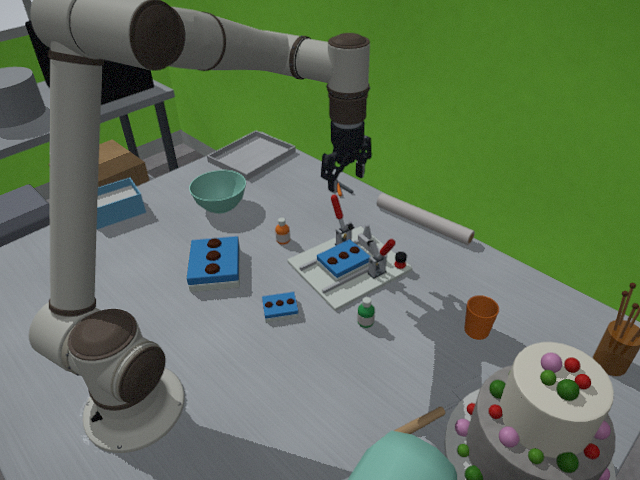

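View pics/wrist0.png

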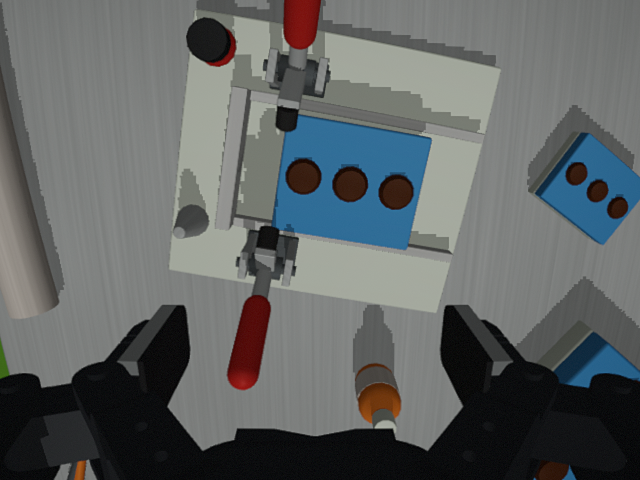

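The scene view shows three blue things that look like the mould: a large one at scene (370,178), a small one at (286,210), and the middle-sized one at (313,268), between the rails of the fixture. I choose the one in the fixture, which is at wrist (353,182). The red levers are both open. Next I measure the fixture and the mould.

```bash
cat > h.py <<'E'
import numpy as np, cv2
def ray(f,uv):
    n=cv2.undistortPoints(np.array(uv,float).reshape(-1,1,2),f["camera_matrix"],np.array(f["distortion"]))[:,0]
    d=np.c_[n,np.ones(len(n))]@f["R"]; o=-f["R"].T@f["t"]; return o,d
def onplane(f,uv,z):
    o,d=ray(f,uv); return o+d*((z-o[2])/d[:,2])[:,None]
def proj(f,X):
    rv=cv2.Rodrigues(f["R"])[0]
    return cv2.projectPoints(np.array(X,float).reshape(-1,1,3),rv,np.array(f["t"],float),f["camera_matrix"],np.array(f["distortion"]))[0][:,0]
def cloud(f):
    v,u=np.mgrid[0:480,0:640]; uv=np.c_[u.ravel(),v.ravel()]
    o,d=ray(f,uv); z=f["range_z"].ravel()
    P=o+d*z[:,None]; P[z<=0]=np.nan; return P.reshape(480,640,3)
def big(m):
    n,l,s,c=cv2.connectedComponentsWithStats(m.astype(np.uint8)); 
    return l,s,c
def rectz(f,mask,z):
    P=onplane(f,np.argwhere(mask)[:,::-1],z)[:,:2]
    (c,wh,a)=cv2.minAreaRect((P*1000).astype(np.float32)); return c,wh,a,P
E
python3 - <<'E'
import pickle; from h import *
d=pickle.load(open("f0.pkl","rb"));f=d["wrist"]
im=f["img"]; C=cloud(f); hsv=cv2.cvtColor(im,cv2.COLOR_RGB2HSV)
blue=(hsv[...,0]>95)&(hsv[...,0]<115)&(hsv[...,1]>130)
blue&=(C[...,2]>.03)
l,s,c=big(cv2.morphologyEx(blue.astype(np.uint8),cv2.MORPH_CLOSE,np.ones((15,15))))
for i in range(1,len(s)):
    if s[i,4]>800: print(s[i],c[i],rectz(f,l==i,.047)[:3], np.nanmedian(C[(l==i)&blue][:,2]))
for nm in ["wrist","scene","side"]:
    f=d[nm];C=cloud(f); hsv=cv2.cvtColor(f["img"],cv2.COLOR_RGB2HSV)
    b=(abs(C[...,2]-.012)<.004)&(hsv[...,1]<60)
    l,s,c=big(b); i=1+s[1:,4].argmax(); cc,wh,a,P=rectz(f,l==i,.012); print(nm,s[i],cc,wh,a)
    r=((hsv[...,0]<6)|(hsv[...,0]>174))&(hsv[...,1]>180)&(C[...,2]>.06)
    l,s,c=big(r)
    for i in range(1,len(s)):
        if s[i,4]>60:
            Q=C[l==i]; print(' red',s[i,4],c[i],np.nanmedian(Q,0),Q[np.nanargmax(Q[:,2])])
E
```

```text
[  272   115   159   135 13414] [349.67384822 181.25734307] ((596.7338256835938, -17.516876220703125), (88.50204467773438, 108.488525390625), 80.56257629394531) 0.04624442415210003
[ 521  334  119  146 5125] [600.15863415 399.71707317] ((346.97857666015625, 214.69241333007812), (113.17744445800781, 200.43392944335938), 32.81251525878906) 0.047948995159186436
[   0  375   69  105 2056] [ 26.43190661 415.47714008] ((898.6744384765625, 222.95498657226562), (138.74514770507812, 67.00994110107422), 74.19084167480469) 0.2981690743753902
[ 105  420   57   60 1260] [133.51746032 449.56190476] ((791.0607299804688, 236.8972930908203), (49.12611770629883, 66.7630386352539), 28.655179977416992) 0.31544091400567426
[213 430  67  50 870] [245.06781609 451.56321839] ((682.9017333984375, 246.08433532714844), (47.37559127807617, 65.32772827148438), 32.51040267944336) 0.30912914392774127
[ 299  430   99   50 1405] [339.65480427 455.07758007] ((593.8595581054688, 235.68991088867188), (93.1358413696289, 52.74314880371094), 13.190461158752441) 0.3095624916967564
[ 386  430   95   50 1092] [441.90201465 4
[... 1447 characters left out ...]
253.87619018554688) 79.9996566772461
 red 131 [336.12977099 206.41221374] [0.66101423 0.0722384  0.12484717] [0.66717033 0.08538321 0.15241218]
 red 110 [386.99090909 246.80909091] [ 0.62334894 -0.13346203  0.12943372] [ 0.62758305 -0.14281903  0.1520989 ]
 red 160 [571.675  364.7125] [ 0.43908286 -0.61900872  0.29914861] [ 0.44629855 -0.61854207  0.30509643]
 red 170 [582.6        380.88235294] [ 0.42215888 -0.64240519  0.29946143] [ 0.42246315 -0.64107718  0.30495864]
 red 142 [495.23239437 411.29577465] [ 0.3641376  -0.56028363  0.1995865 ] [ 0.36993808 -0.56247816  0.20437491]
 red 165 [591.59393939 451.09090909] [ 0.40395024 -0.69578896  0.19994931] [ 0.4084497  -0.69840405  0.20584159]
```

```bash
python3 - <<'E'
import pickle; from h import *
d=pickle.load(open("f0.pkl","rb"))
a=np.radians(-10.0); c0=np.array([.6134,-.0221]); Rm=np.array([[np.cos(a),-np.sin(a)],[np.sin(a),np.cos(a)]])
pc=lambda v,p:np.percentile(v,p).round(4)
for nm in d:
    f=d[nm];C=cloud(f); F=(C[...,:2]-c0)@Rm; x,y,z=F[...,0],F[...,1],C[...,2]
    hsv=cv2.cvtColor(f["img"],cv2.COLOR_RGB2HSV)
    m=(abs(z-.04)<.002)&(x>.05)&(x<.1)&(abs(y)<.06)
    print(nm,'stop n',m.sum(),pc(x[m],[2,98]),pc(y[m],[2,98]))
    m=(abs(z-.024)<.003)&(abs(abs(y)-.0515)<.008)&(x>-.13)&(x<0)
    for s in(1,-1):
        k=m&(y*s>0); k.any() and print(' rail',s,k.sum(),pc(x[k],[2,98]),pc(y[k],[2,50,98]))
    red=((hsv[...,0]<6)|(hsv[...,0]>174))&(hsv[...,1]>150)&(z>.07)&(abs(x)<.1)&(abs(y)<.15)
    for s in(1,-1):
        k=red&(y*s>0); k.any() and print(' lever',s,k.sum(),'x',pc(x[k],[2,50,98]),'y',pc(y[k],[2,98]),'z',pc(z[k],[2,98]))
    m=(z>.055)&(z<.075)&(abs(x-.035)<.04)&(abs(abs(y)-.072)<.02)
    for s in(1,-1):
        k=m&(y*s>0); k.any() and print(' bracket',s,k.sum(),'x',pc(x[k],[2,50,98]),'y',pc(y[k],[2,98]))
    b=(hsv[...,0]>95)&(hsv[...,0]<115)&(hsv[...,1]>130)&(abs(z-.047)<.003)&(abs(x)<.13)&(abs(y)<.06)
    print(' mould top',b.sum(),pc(x[b],[.5,50,99.5]),pc(y[b],[.5,50,99.5]))
    w=(abs(z-.012)<.004)&(hsv[...,1]<60)&(abs(x)<.15)&(abs(y)<.13)
    print(' board',pc(x[w],[.5,99.5]),pc(y[w],[.5,99.5]))
    for n,q in [('orange',(hsv[...,0]>6)&(hsv[...,0]<20)&(hsv[...,1]>150)),('green',(hsv[...,0]>55)&(hsv[...,0]<85)&(hsv[...,1]>150))]:
        k=q&(z>.02)&(z<.1)&(abs(x)<.25)&(abs(y)<.2)
        k.any() and print(' ',n,k.sum(),np.median(C[k],0).round(3),np.median(F[k],0).round(3))
E
```

```text
scene stop n 209 [0.0728 0.0856] [-0.0549  0.0506]
 rail 1 72 [-0.1149 -0.0212] [0.0467 0.0509 0.0538]
 rail -1 115 [-0.1141 -0.0183] [-0.0569 -0.053  -0.0459]
 lever 1 216 x [0.0338 0.0435 0.0481] y [0.0828 0.1198] z [0.1006 0.1501]
 lever -1 208 x [0.0329 0.0437 0.0482] y [-0.1218 -0.0853] z [0.0988 0.1505]
 bracket 1 135 x [0.0181 0.0492 0.0606] y [0.0593 0.0806]
 bracket -1 144 x [0.0183 0.0484 0.0604] y [-0.0836 -0.063 ]
 mould top 1152 [-0.0684 -0.0121  0.0407] [-0.0444 -0.0004  0.0437]
 board [-0.1211  0.128 ] [-0.1106  0.1077]
  orange 357 [ 0.577 -0.013  0.051] [-0.054  0.003]
  green 144 [ 0.511 -0.185  0.049] [-0.073 -0.178]
side stop n 32 [0.0696 0.0902] [-0.0391  0.0577]
 rail 1 55 [-0.1178 -0.0704] [0.045  0.0524 0.058 ]
 rail -1 127 [-0.1176 -0.0044] [-0.0555 -0.051  -0.0448]
 lever 1 141 x [0.0247 0.031  0.0387] y [0.0847 0.1188] z [0.0978 0.1515]
 lever -1 116 x [0.0246 0.029  0.0374] y [-0.1224 -0.0872] z [0.094  0.1506]
 bracket 1 77 x [0.0131 0.0249 0.0534] y [0.0627 0.0809]
 bracket -1 114 x [0.0125 0.0263 0.0542] y [-0.082  -0.0596]
 mould top 629 [-0.0734 -0.0229  0.0352] [-0.0438 -0.0096  0.0468]
 board [-0.1247  0.1253] [-0.1095  0.1118]
  orange 242 [ 0.558 -0.011  0.051] [-0.08   0.004]
  green 150 [ 0.489 -0.189  0.05 ] [-0.094 -0.186]
wrist stop n 2076 [0.0703 0.0819] [-0.0524  0.0546]
 rail 1 814 [-0.1179 -0.0041] [0.0486 0.0538 0.0564]
 rail -1 1531 [-0.1169 -0.0023] [-0.0543 -0.0504 -0.0466]
 lever 1 2561 x [0.0263 0.0348 0.0438] y [0.0835 0.119 ] z [0.0981 0.1499]
 lever -1 1535 x [0.0259 0.0342 0.0439] y [-0.1006 -0.0816] z [0.0986 0.1328]
 bracket 1 1115 x [0.014  0.0339 0.057 ] y [0.0621 0.0826]
 bracket -1 1457 x [0.0139 0.0344 0.0565] y [-0.0808 -0.0606]
 mould top 13159 [-0.0709 -0.0169  0.0365] [-0.0422 -0.0045  0.0457]
 board [-0.1232  0.1239] [-0.1081  0.1096]
  orange 4334 [ 0.571 -0.014  0.051] [-0.053  0.003]
  green 3 [ 0.686 -0.118  0.037] [ 0.089 -0.082]
```

The middle blue mould is 110 x 90 mm on the rails, its centre at fixture x ≈ -17 mm, so it is 32 mm short of the stop. The fixture sits at (0.6134, -0.0221) with yaw -10°. The stop, rails and levers all agree with that to about 2 mm. One close crop to check the choice, then I push.

```bash
cat >> h.py <<'E'
A=np.radians(-10.0); C0=np.array([.6134,-.0221]); RM=np.array([[np.cos(A),-np.sin(A)],[np.sin(A),np.cos(A)]])
def W(x,y,z): return np.r_[C0+RM@[x,y],z]
from scipy.spatial.transform import Rotation as Ro
def quat(ang): # tool x direction at angle (deg) from fixture x, tool z down
    t=A+np.radians(ang); c,s=np.cos(t),np.sin(t)
    return Ro.from_matrix(np.array([[c,s,0],[s,-c,0],[0,0,-1]])).as_quat()
E
python3 - <<'E'
import pickle; from h import *
d=pickle.load(open("f0.pkl","rb"));f=d["wrist"]; im=f["img"][:,:,::-1].copy()
pts=np.array([W(x,y,.047) for x,y in [(-.0725,-.045),(.0375,-.045),(.0375,.045),(-.0725,.045)]])
cv2.polylines(im,[proj(f,pts).astype(int)],True,(0,255,0),1)
pts=np.array([W(x,y,.012) for x,y in [(-.125,-.11),(.125,-.11),(.125,.11),(-.125,.11)]])
cv2.polylines(im,[proj(f,pts).astype(int)],True,(0,0,255),1)
for p in [W(.035,.115,.141),W(.035,-.115,.141),W(.07,0,.04)]: cv2.circle(im,tuple(int(v) for v in proj(f,p)[0]),3,(255,0,255),-1)
cv2.imwrite("pics/crop1.png",im[0:420,140:640])
C=cloud(f); print(C[185,532],C[190,590])
from bench import solve_ik
for a in [(W(-.1,0,.30),quat(180)),(W(-.1,0,.198),quat(180)),(W(-.05,0,.198),quat(180)),(W(.035,.16,.3),quat(-90)),(W(.035,-.16,.3),quat(-90))]: print(np.round(solve_ik(*a),3))
E
```

```text
[ 4.29581924e-01 -1.01010228e-02  2.96869295e-04] [ 0.39097242 -0.01067987  0.02661084]
[ 0.306  0.305 -0.405  0.    -0.86  -2.052]
[ 0.306  0.455 -0.507 -0.    -0.61  -2.052]
[ 0.263  0.515 -0.383 -0.    -0.673 -2.009]
[ 0.424  0.569  0.042  0.    -1.044 -0.598]
[-0.042  0.506 -0.071  0.    -0.993 -0.133]
```

View pics/crop1.png

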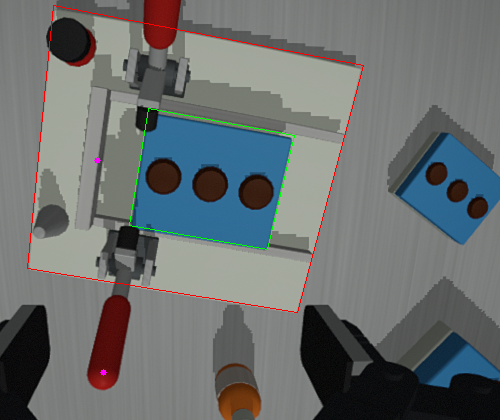

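The crop shows the mould's top outline (green) and the board outline (red) both on their edges. The mould sits at crop (210,182) between the rails, with the gap to the stop on its left. Now I push.

```bash
python3 - <<'E'
from h import *; from bench import env,sensors,vision
q=quat(180)
env.goto(W(-.1,0,.27),q); env.command_gripper(.04)
s=sensors.get_state();print(s["time_s"],s["gripper_width"],s["position"],W(-.1,0,.27))
env.move_l(W(-.1,0,.198),.1)
f=vision.grab_frame("side");cv2.imwrite("pics/side1.png",cv2.resize(f["img"][150:350,200:450,::-1],(750,600)))
f=vision.grab_frame("wrist");cv2.imwrite("pics/wrist1.png",f["img"][:,:,::-1])
print(sensors.get_state()["time_s"],sensors.get_state()["wrist_force"])
E
```

```text
2.2333 0.04012080754057762 [ 0.51494727 -0.00474524  0.27000926] [ 0.51491922 -0.00473518  0.27      ]
3.2 [ 0.06947659 -0.10652377 -0.43315293]
```

View pics/side1.png

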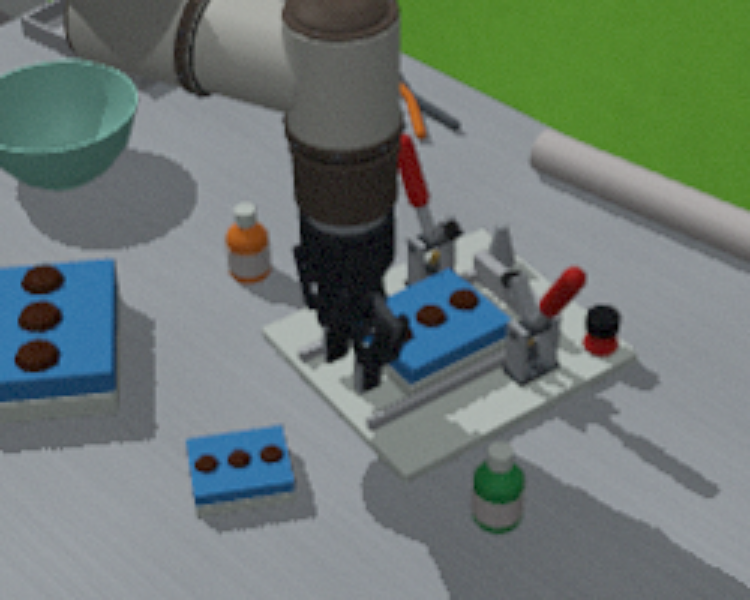

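View pics/wrist1.png

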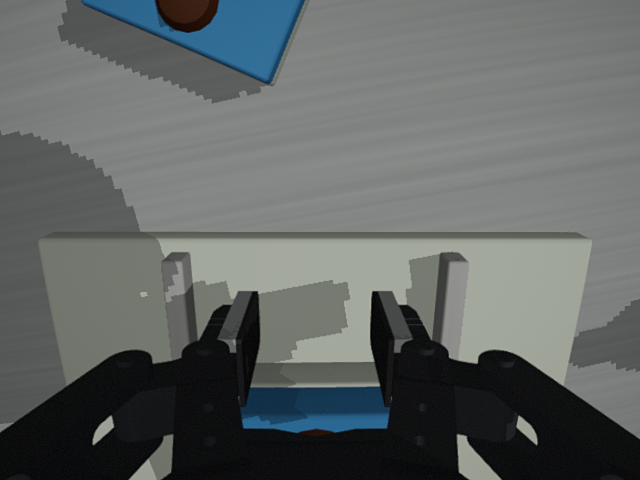

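The side crop shows both fingertips, at about (335,350) and (370,380), inside the channel behind the mould, with the rails clear. The wrist view agrees, with the pads at (245,345) and (390,345) between the rails. Now I push until the force rises at the stop.

```bash
python3 - <<'E'
from h import *; from bench import env,sensors,vision
def fx():
    s=sensors.get_state(); p=(s["position"][:2]-C0)@RM; return s["time_s"],p.round(4),s["wrist_force"].round(2)
print(fx())
r=env.move_l(W(-.058,0,.198),.05,until_force=15); print(r,fx())
if not r:
    r=env.move_l(W(-.042,0,.198),.02,until_force=12); print(r,fx())
f=vision.grab_frame("side");cv2.imwrite("pics/side2.png",cv2.resize(f["img"][200:320,280:430,::-1],(750,600)))
f=vision.grab_frame("scene");cv2.imwrite("pics/scene2.png",cv2.resize(f["img"][220:350,240:400,::-1],(738,600)))
E
```

```text
(3.2, array([-0.0997,  0.0001]), array([ 0.07, -0.11, -0.43]))
False (4.1917, array([-0.0578,  0.    ]), array([-0.45, -0.71,  0.39]))
True (4.75, array([-0.049 , -0.0001]), array([-0.02,  0.3 ,  0.92]))
```

View pics/side2.png

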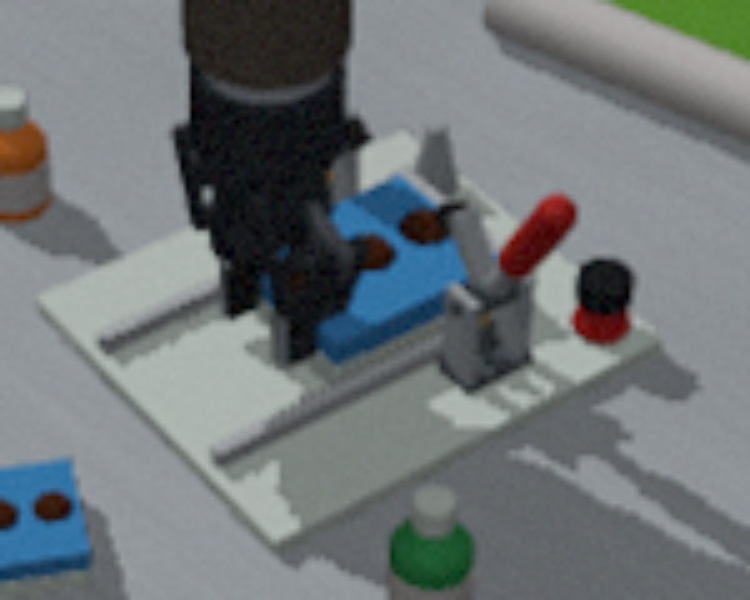

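View pics/scene2.png

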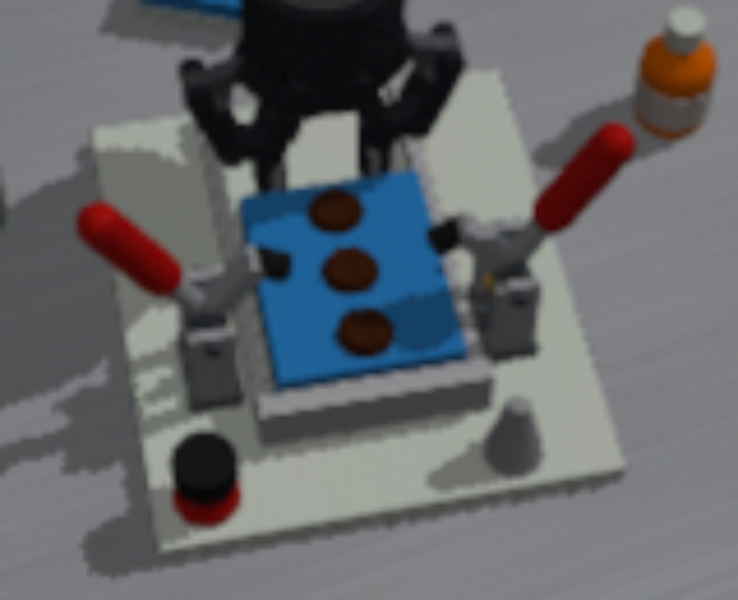

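The mould's front edge at scene crop (370,375) meets the stop bar. I press once more to confirm it is seated, then measure the mould.

```bash
python3 - <<'E'
from h import *; from bench import env,sensors,vision
def fx():
    s=sensors.get_state(); p=(s["position"][:2]-C0)@RM; return s["time_s"],p.round(4),s["wrist_force"].round(2)
r=env.move_l(W(-.040,0,.198),.015,until_force=18); print(r,fx())
r=env.move_l(W(-.09,0,.198),.1); env.move_l(W(-.1,0,.27),.15);env.command_gripper(0.0);print(fx())
for nm in ["scene","side"]:
    f=vision.grab_frame(nm);C=cloud(f);F=(C[...,:2]-C0)@RM;x,y,z=F[...,0],F[...,1],C[...,2]
    hsv=cv2.cvtColor(f["img"],cv2.COLOR_RGB2HSV)
    b=(hsv[...,0]>95)&(hsv[...,0]<115)&(hsv[...,1]>130)&(abs(z-.047)<.003)&(abs(x)<.13)&(abs(y)<.06)
    print(nm,np.percentile(x[b],[.5,99.5]).round(4),np.percentile(y[b],[.5,99.5]).round(4))
E
```

```text
True (5.3667, array([-0.0466, -0.0003]), array([-0.54, -0.47,  0.33]))
(7.05, array([-0.1, -0. ]), array([ 0.36, -0.38,  0.38]))
scene [-0.0359  0.073 ] [-0.045   0.0431]
side [-0.04    0.0651] [-0.0438  0.0465]
```

```bash
python3 - <<'E'
from h import *; from bench import env,sensors,vision
env.move_l(W(-.07,0,.37),.2)
env.goto(W(.02,.02,.40),quat(-90))
f=vision.grab_frame("wrist");C=cloud(f);F=(C[...,:2]-C0)@RM;x,y,z=F[...,0],F[...,1],C[...,2]
hsv=cv2.cvtColor(f["img"],cv2.COLOR_RGB2HSV)
b=(hsv[...,0]>95)&(hsv[...,0]<115)&(hsv[...,1]>130)&(abs(z-.047)<.003)&(abs(x)<.13)&(abs(y)<.06)
print(np.percentile(x[b],[.5,99.5]).round(4),np.percentile(y[b],[.5,99.5]).round(4))
m=(abs(z-.04)<.002)&(x>.06)&(x<.1)&(abs(y)<.06); print(np.percentile(x[m],[2,98]).round(4))
cv2.imwrite("pics/wrist3.png",f["img"][:,:,::-1])
env.goto(W(.035,.165,.36),quat(-90)); print(sensors.get_state()["time_s"])
env.move_l(W(.035,.165,.300),.15)
f=vision.grab_frame("scene");cv2.imwrite("pics/scene3.png",cv2.resize(f["img"][160:350,220:460,::-1],(758,600)))
s=sensors.get_state();print(s["time_s"],s["gripper_width"],s["position"],s["wrist_force"])
E
```

```text
[-0.0384  0.0691] [-0.0429  0.045 ]
[0.071  0.0821]
9.95
10.55 -3.4793797594938585e-05 [0.67708191 0.1338313  0.30181132] [ 0.06842158 -0.11087863  0.11393746]
```

View pics/wrist3.png

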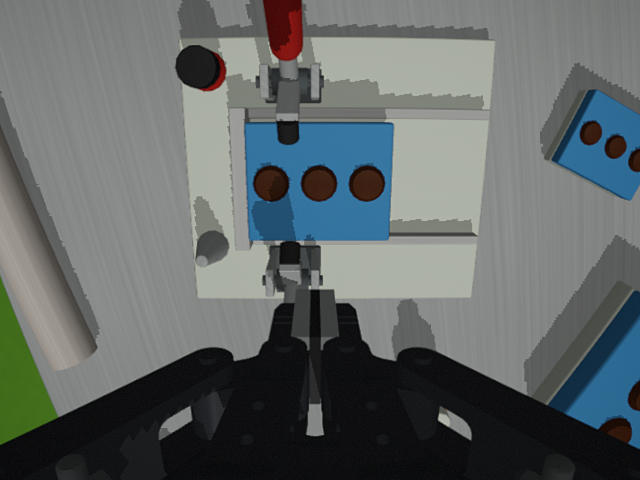

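View pics/scene3.png

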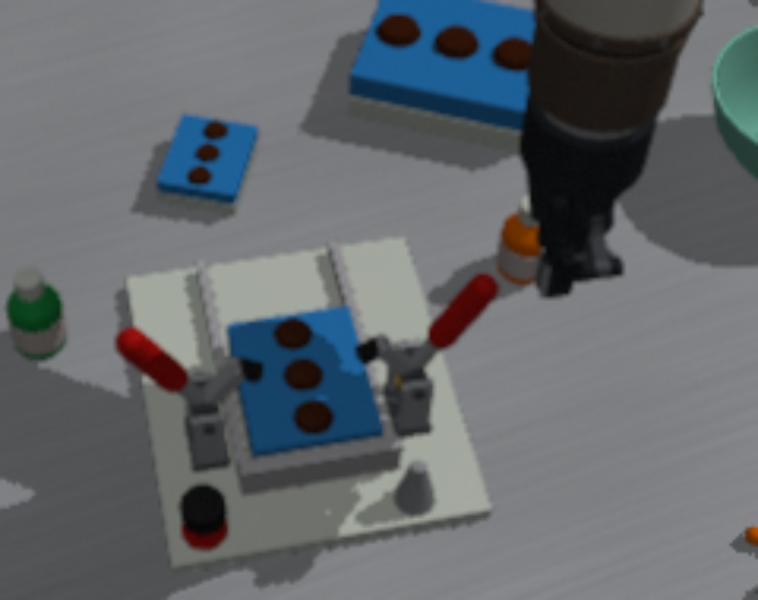

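The mould's front edge (247,180) is flush with the stop in the wrist view. It measures x = -38..+69 mm, about 15 mm at its centre, so it is home. The closed fingers stand outside the left lever. Now I flip it.

```bash
cat > flip.py <<'E'
from h import *; from bench import env,sensors,vision
def fx():
    s=sensors.get_state(); p=(s["position"][:2]-C0)@RM; return round(s["time_s"],2),p.round(4),s["wrist_force"].round(2)
def lev():
  for nm in ["scene","side"]:
    f=vision.grab_frame(nm);C=cloud(f);F=(C[...,:2]-C0)@RM;x,y,z=F[...,0],F[...,1],C[...,2]
    hsv=cv2.cvtColor(f["img"],cv2.COLOR_RGB2HSV)
    red=((hsv[...,0]<6)|(hsv[...,0]>174))&(hsv[...,1]>150)&(z>.08)&(abs(x)<.1)&(abs(y)<.15)
    l,st,c=big(red)
    for i in range(1,len(st)):
        if st[i,4]>40:
            k=l==i; Y,Z=y[k],z[k]; t=Z>np.percentile(Z,85); print(nm,st[i,4],'med y,z',np.median(Y).round(3),np.median(Z).round(3),'top y,z',np.median(Y[t]).round(3),np.percentile(Z,99).round(3))
    cv2.imwrite(f"pics/{nm}_{fx()[0]}.png",cv2.resize(f["img"][160:350,220:460,::-1],(758,600))); 
E
python3 - <<'E'
from flip import *
r=env.move_l(W(.035,.072,.300),.06,until_force=25); print(r,fx())
env.wait(.3); print(fx())
env.move_l(W(.035,.12,.300),.15); env.move_l(W(.035,.12,.37),.2)
lev();print(fx())
E
ls pics
```

```text
False (12.25, array([0.035 , 0.0723]), array([-0.81, -0.53,  0.04]))
(12.55, array([0.035 , 0.0722]), array([-0.85, -0.55, -0.25]))
scene 168 med y,z 0.04 0.132 top y,z 0.03 0.153
scene 203 med y,z -0.105 0.13 top y,z -0.117 0.152
side 101 med y,z 0.037 0.131 top y,z 0.029 0.154
side 118 med y,z -0.108 0.129 top y,z -0.117 0.153
(13.62, array([0.0347, 0.1193]), array([-0.28,  0.92,  0.21]))
crop1.png
scene0.png
scene2.png
scene3.png
scene_13.57.png
side0.png
side1.png
side2.png
side_13.62.png
wrist0.png
wrist1.png
wrist3.png
```

The left lever has snapped over: its tip is at y ≈ +30 mm and 153 mm at the top. Now the right one.

```bash
python3 - <<'E'
from flip import *
env.move_l(W(.035,-.165,.37),.2); env.move_l(W(.035,-.165,.300),.15)
r=env.move_l(W(.035,-.072,.300),.06,until_force=25); print(r,fx())
env.wait(.3); print(fx())
env.move_l(W(.035,-.12,.300),.15); env.move_l(W(.035,-.12,.37),.2); env.goto(W(-.02,-.0,.43),quat(-90))
lev();print(fx())
f=vision.grab_frame("wrist");C=cloud(f);F=(C[...,:2]-C0)@RM;x,y,z=F[...,0],F[...,1],C[...,2]
hsv=cv2.cvtColor(f["img"],cv2.COLOR_RGB2HSV)
b=(hsv[...,0]>95)&(hsv[...,0]<115)&(hsv[...,1]>130)&(abs(z-.047)<.003)&(abs(x)<.13)&(abs(y)<.06)
print(np.percentile(x[b],[.5,99.5]).round(4),np.percentile(y[b],[.5,99.5]).round(4))
cv2.imwrite("pics/wrist5.png",f["img"][:,:,::-1])
import shutil,glob
f=vision.grab_frame("scene");cv2.imwrite("pics/scene5.png",cv2.resize(f["img"][160:350,220:460,::-1],(758,600)))
f=vision.grab_frame("side");cv2.imwrite("pics/side5.png",cv2.resize(f["img"][170:340,240:450,::-1],(741,600)))
E
```

```text
False (17.51, array([ 0.035 , -0.0723]), array([ 1.44, -0.19, -0.39]))
(17.81, array([ 0.035 , -0.0722]), array([0.21, 0.02, 0.15]))
scene 173 med y,z 0.04 0.133 top y,z 0.029 0.152
scene 208 med y,z -0.045 0.131 top y,z -0.033 0.152
side 100 med y,z 0.038 0.13 top y,z 0.032 0.154
side 165 med y,z -0.046 0.127 top y,z -0.034 0.154
(19.51, array([-0.0199, -0.0004]), array([ 0.1 , -0.4 , -0.01]))
[-0.0387  0.0689] [-0.0432  0.0446]
```

View pics/wrist5.png

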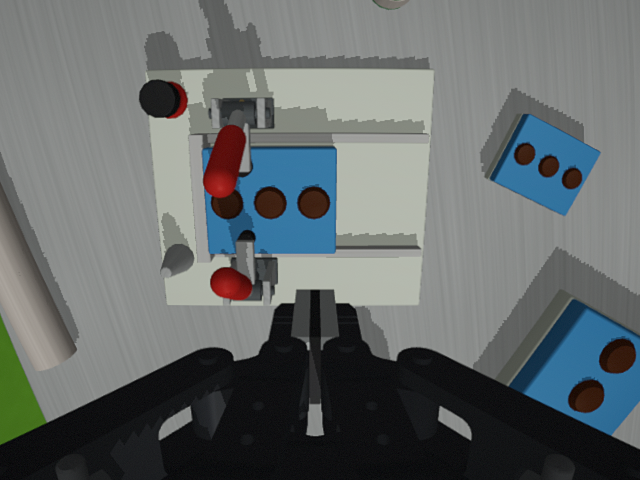

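View pics/scene5.png

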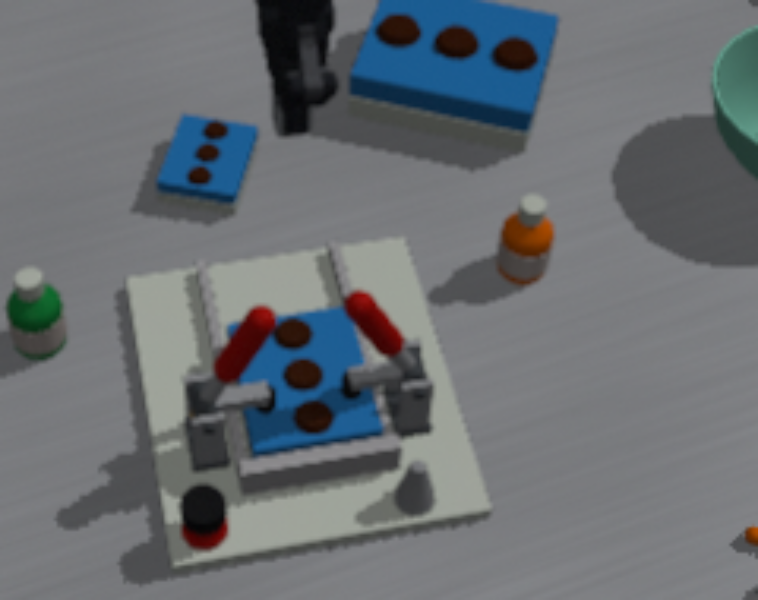

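View pics/side5.png

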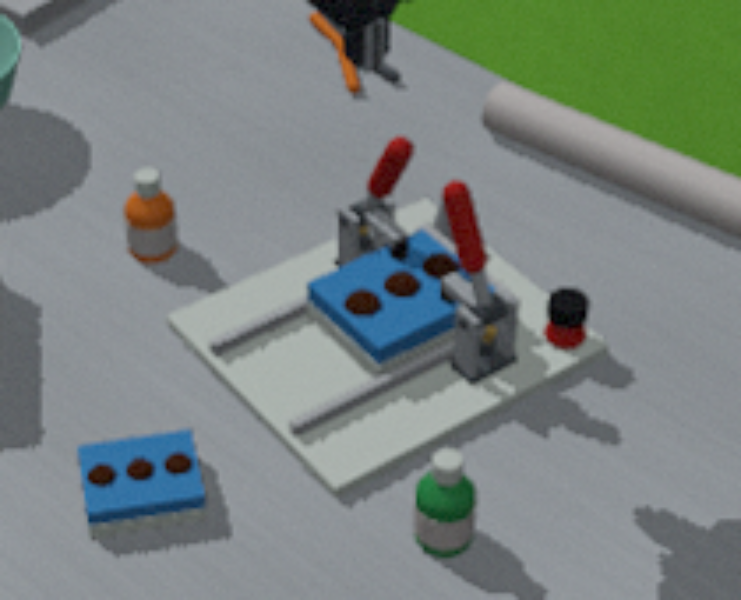

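Both levers lean inward, at scene (245,345) and (375,320), and the feet press on the mould at (262,395) and (352,383). The mould is flush with the stop, the bottles, pot and nozzle stand as before, and the robot touches nothing. I hand the job in.

```bash
python3 - <<'E'
from bench import env,sensors
print(env.close_job(), sensors.get_state()["time_s"])
E
```

```text
the job is handed in; nothing more can be done
the job is handed in; nothing more can be done
```

The job is done and handed in: the mould is home against the end stop and both clamps are snapped over. I pushed the middle-sized mould about 32 mm along the channel with the fingertips until the force rose at the stop. After checking it was home, I flipped the left lever and then the right with the closed fingers, and backed off clear. The job clock read about 19.5 s at the last reading before I handed it in.

- **Mould:** it measures -39 to +69 mm along the fixture, with its centre at about +15 mm, and it did not move during the clamping.
- **Levers:** both tips are about 30–34 mm from the middle line (33 mm expected when clamped), and the pictures show both feet down on the mould's top.
- **Surroundings:** the bottles, pot and nozzle look to be standing where they were. I judged this from the pictures and did not measure it.
- **Disagreements:** the three cameras disagree on the mould's position along the channel by several mm (far edge at 65 to 73 mm). I relied on how far it had shifted, on the force at the stop and on the wrist view. In the second push to confirm it was seated, the arm moved 2.4 mm further than in the first; the later views show the mould flush with the stop.

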